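# Lay out the seasoning board for the table

### The job

Lay out the serving board for the table, everything upright and centred on its coaster: the salt shaker goes on the white coaster, and on the three blue coasters, from left to right as the robot sees them, go the green-lidded jar, the wooden candle stand and the dark-lidded jar, so that the stand comes between the two jars (the salt may also stand among them). The tea light goes on top of the candle stand, in its middle. Do not knock anything over, and leave the tin and the lemon where they are.

Things in the scene. Friction and masses are not known exactly. Their poses are not given: they have to be found in the camera images.
- salt_shaker: Salt shaker, see-through glass body with white salt and a pale grey-white rounded top, round, 44 mm across up to 66 mm high, then about 34 mm, 90 mm tall, about 0.1 kg. Origin: centre of its underside; z up along its axis. Loose, stands upright on the worktop (height 0) at the start
- green_jar: Spice jar with a green screw lid and a green label (the one beside the board, not the ones in the far right corner), round, 46 mm across, straight-sided, 106 mm tall, about 0.11 kg. Origin: centre of its underside; z up along its axis. Loose, stands upright on the worktop (height 0) at the start
- dark_jar: Spice jar with a dark brown, nearly black screw lid and a dark label (the one beside the board), round, 41 mm across, straight-sided, 105 mm tall, about 0.11 kg. Origin: centre of its underside; z up along its axis. Loose, stands upright on the worktop (height 0) at the start
- candle_stand: Low round turned-wood candle stand, 60 mm across (56 mm at its very foot), 24 mm high, flat top with a thin brass ring let into it, solid, about 0.08 kg. Origin: centre of its underside; z up along its axis. Loose, stands upright on the worktop (height 0) at the start
- tea_light: Tea light: small green candle in a white metal-like cup, round, 38 mm across, 15 mm high, about 15 g. Origin: centre of its underside; z up along its axis. Loose, stands upright on the worktop (height 0) at the start
- coaster_white: White round coaster, 68 mm across, 3 mm thick, fixed. One of four in a row on the serving board, a fixed dark wooden board 318x88x12 mm, long side left-right within 0.12 rad. Row order varies; centres 76 mm apart. Origin: centre of its underside, 12 mm above the worktop (its top: 15 mm); z up, y along the row to the left, x across it
- coaster_blue_1: Blue round coaster, 68 mm across, 3 mm thick, fixed. One of four in a row on the serving board, a fixed dark wooden board 318x88x12 mm, long side left-right within 0.12 rad. Row order varies; centres 76 mm apart. Origin: centre of its underside, 12 mm above the worktop (its top: 15 mm); z up, y along the row to the left, x across it
- coaster_blue_2: Blue round coaster, 68 mm across, 3 mm thick, fixed. One of four in a row on the serving board, a fixed dark wooden board 318x88x12 mm, long side left-right within 0.12 rad. Row order varies; centres 76 mm apart. Origin: centre of its underside, 12 mm above the worktop (its top: 15 mm); z up, y along the row to the left, x across it
- coaster_blue_3: Blue round coaster, 68 mm across, 3 mm thick, fixed. One of four in a row on the serving board, a fixed dark wooden board 318x88x12 mm, long side left-right within 0.12 rad. Row order varies; centres 76 mm apart. Origin: centre of its underside, 12 mm above the worktop (its top: 15 mm); z up, y along the row to the left, x across it
- tin: Bystander: low round tin with a green label and gold lid, 75 mm across, 58 mm high, standing loose behind the board; leave it alone. Origin: centre of its underside
- lemon: Bystander: yellow lemon, 78x55x56 mm, loose behind the board; leave it alone. Origin: centre of its underside
Not all that is in view belongs to the job. What is shaped like the green_jar but purple is not meant. Leave any orange look-alike of the dark_jar alone.

How it is judged (in metres and radians):
At the end, for the whole second after the job is handed in: Salt on the white coaster; green jar, candle stand, dark jar on the left, middle, right blue coaster, each within 12 mm of centre and resting on it; tea light on the stand's top within 10 mm of centre; all upright within 0.1 rad, at rest and released (horizontal distance between salt_shaker and coaster_white below 0.012 m and ((horizontal distance between green_jar and coaster_blue_1 below 0.012 m and horizontal distance between candle_stand and coaster_blue_2 below 0.012 m and horizontal distance between dark_jar and coaster_blue_3 below 0.012 m and y of coaster_blue_1 in the frame of coaster_blue_2 above 0.04 m and y of coaster_blue_2 in the frame of coaster_blue_3 above 0.04 m) or (horizontal distance between green_jar and coaster_blue_1 below 0.012 m and horizontal distance between candle_stand and coaster_blue_3 below 0.012 m and horizontal distance between dark_jar and coaster_blue_2 below 0.012 m and y of coaster_blue_1 in the frame of coaster_blue_3 above 0.04 m and y of coaster_blue_3 in the frame of coaster_blue_2 above 0.04 m) or (horizontal distance between green_jar and coaster_blue_2 below 0.012 m and horizontal distance between candle_stand and coaster_blue_1 below 0.012 m and horizontal distance between dark_jar and coaster_blue_3 below 0.012 m and y of coaster_blue_2 in the frame of coaster_blue_1 above 0.04 m and y of coaster_blue_1 in the frame of coaster_blue_3 above 0.04 m) or (horizontal distance between green_jar and coaster_blue_2 below 0.012 m and horizontal distance between candle_stand and coaster_blue_3 below 0.012 m and horizontal distance between dark_jar and coaster_blue_1 below 0.012 m and y of coaster_blue_2 in the frame of coaster_blue_3 above 0.04 m and y of coaster_blue_3 in the frame of coaster_blue_1 above 0.04 m) or (horizontal distance between green_jar and coaster_blue_3 below 0.012 m and horizontal distance between candle_stand and coaster_blue_1 below 0.012 m and horizontal distance between dark_jar and coaster_blue_2 below 0.012 m and y of coaster_blue_3 in the frame of coaster_blue_1 above 0.04 m and y of coaster_blue_1 in the frame of coaster_blue_2 above 0.04 m) or (horizontal distance between green_jar and coaster_blue_3 below 0.012 m and horizontal distance between candle_stand and coaster_blue_2 below 0.012 m and horizontal distance between dark_jar and coaster_blue_1 below 0.012 m and y of coaster_blue_3 in the frame of coaster_blue_2 above 0.04 m and y of coaster_blue_2 in the frame of coaster_blue_1 above 0.04 m)) and horizontal distance between tea_light and candle_stand below 0.01 m and z of tea_light in the frame of candle_stand between 0.02 and 0.028 m and height (world z) of salt_shaker between 0.011 and 0.019 m and angle between each of salt_shaker, green_jar, dark_jar, candle_stand, tea_light's own z axis and vertical below 0.1 rad and linear speed of each of salt_shaker, green_jar, dark_jar, candle_stand, tea_light below 0.02 m/s and height (world z) of green_jar between 0.011 and 0.019 m and height (world z) of dark_jar between 0.011 and 0.019 m and height (world z) of candle_stand between 0.011 and 0.019 m); the robot touches nothing.
It fails at once if the green tin or the lemon is pushed more than 30 mm (distance of any of tin, lemon from where it was at the start of the episode above 0.03 m).
It fails at once if something that is to go on the board is tipped over (more than about 45 degrees) (angle between any of salt_shaker, green_jar, dark_jar, candle_stand, tea_light's own z axis and vertical above 0.8 rad).
It also fails if it takes over 120 s, if anything falls off the work surface, if the arm or the gripper's body presses on something with over 40 N, if the wrist force passes 120 N, or if a joint passes its speed limit or range.

### The arm

A 6-joint arm with a two-finger parallel gripper is mounted at the origin on a cart in front of the work surface, level with it; the furniture and walls round the work are solid. World frame = base frame: x ahead of the robot, y to its left, z up, the work surface at z = 0. Lengths are in m, angles in degrees, forces in N, time in s.
With the tool pointing down it reaches from about 0.3 to 0.95 m from the base axis. Payload 3.1 kg.
Tool frame: the origin (TCP) lies midway between the tips of the shut fingers; the grasp point (between the pads) lies 19 mm behind it; z points along the fingers, y is the line along which they close (so a half turn about z gives the same grasp; the last joint's range is limited). The gripper opens to 85 mm and grips with 20 to 120 N. Pads are 22 mm wide; open, the fingers measure 114 mm over their backs; the gripper's body (76 mm by 85 mm) begins 54 mm behind the grasp point. The pads swing forward as they close: fully open they stand 13 mm farther back than shut.
Start: joints at [-80.082, 17.653, 93.61, -0, 68.738, -3.994], TCP at [0.15, -0.607, 0.231] pointing down, gripper open.
Joint ranges: [-175.34, 175.34], [-45.06, 112.39], [2.9, 150.54], [-68.45, 248.45], [3.09, 151.38], [-168.51, 168.51]. Speed limits (degrees/s): [159.86, 159.86, 180, 180, 180, 180].

### API

Orientations are given as [roll, pitch, yaw] about the fixed x, y, z axes, in that order (R = Rz(yaw) Ry(pitch) Rx(roll)).
In Python, from station import robot gives the robot as it stands.
- The arm moves only by the tool move_arm, never from a script. Its argument "steps" is text: rows parted by semicolons, each of 6 numbers parted by spaces: the shift along the tool's x, y, z in mm, then the turn, a rotation vector about the tool's x, y, z in rad. In form: dx dy dz wx wy wz; .... A call has 1 to 20 rows; each row is the pose to reach, as a shift and turn from the pose commanded when the call began, along the tool's axes at that moment; what a row does not reach only later rows make up. A row lasts 1/10 s, in which the tool goes at most 50 mm and 8.59 degrees, less where a joint would pass 70% of its speed; a pose out of reach is approached as far as the arm can. A call with a gripper value outside its range is refused whole. "grip" is the opening in per cent of the stroke, from 0 (shut) to 100 (fully open), set as the call begins (left out, the last holds). The fingers move at their own pace and stop on an object; the grip force is fixed at half the most. Time passes only in rows, so rows that repeat a pose let the fingers close. It gives the time, the measured TCP pose, the force, the opening and the grip force at its end, in the units of the state.
- robot.observe(): the state, without advancing time (a new reading comes with each control period).
- robot.camera(name): name is "scene" or "top" or "wrist"; returns the picture (480x640x3 uint8, blue, green, red); there is no depth.
- robot.camera_params(name): a dict with "mtx" (3x3 intrinsics, pixels), "rvec" (rotation vector, rad) and "tvec" (3), from world to camera coordinates, as OpenCV has them. Camera axes: x right, y down, z forward; pixel columns grow to the right and rows downward; lengths in m; the calibration is good to about 2 mm. The wrist camera is an equidistant fisheye: a pixel r from the principal point sees the ray r / f radians off the axis. A picture is of the moment at which its call begins: read the wrist's pose just before it. camera_params takes no time and is no camera call; for the wrist camera it gives the pose at the moment of the call.
- robot.close_job(): hands the job in; it is judged then, once.
The state is a dict: "clock": time; "q": joint angles; "joint_vel": joint speeds; "joint_efforts": joint torques, N m; "position": TCP position; "eef_rot": TCP orientation; "wrist_force": force on the tool from outside, world axes, zero at the start; "torque": the same for the moment, N m; "width": opening from 0.0 (shut) to 1.0 (fully open); "gripper_force": force on a finger pad.
Only numpy, scipy, OpenCV 4.12 (cv2) and the standard library are available. Lean on these libraries where they do the work, as an engineer would, in place of code of your own. Each camera call takes 0.05 s, during which the arm holds its last target. There are 200 camera calls.

## Working session

There is one attempt and no reset: what is moved stays moved. The work goes in short steps, Python scripts to look and compute and a tool call to move; the robot and the scene stay as the last step left them, time stands still between calls to the robot, and variables do not carry over. Pictures are saved under pics/ and viewed, at most 14 in all, crops included, and the job is handed in when it is done.

Besides the shell and the picture viewer there is one more tool, called after "Emit:" by a JSON object that holds its "op" and its "data". move_arm: Moves the arm, as the interface text tells. Its arguments: {"type":"object","properties":{"steps":{"type":"string"},"grip":{"type":"number"}},"required":["steps"]}

```bash
mkdir -p pics; ls; python3 - <<'E'
from station import robot
import cv2
for n in ("scene","top"):
    cv2.imwrite(f"pics/{n}0.png",robot.camera(n)); p=robot.camera_params(n); print(n,p)
print(robot.observe())
E
```

```text
pics
scene {'mtx': array([[503.5733191 ,   0.        , 327.23122273],
       [  0.        , 503.5733191 , 235.19027026],
       [  0.        ,   0.        ,   1.        ]]), 'rvec': array([ 1.84243678, -0.87531048,  0.52610901]), 'tvec': array([-0.30458407,  0.2002472 ,  0.87818305])}
top {'mtx': array([[614.77474315,   0.        , 315.78791884],
       [  0.        , 614.77474315, 239.07302   ],
       [  0.        ,   0.        ,   1.        ]]), 'rvec': array([ 2.22614888, -1.91192338,  0.24098735]), 'tvec': array([-0.07854921,  0.50576357,  1.30474733])}
{'clock': 0.1, 'q': array([-8.00821967e+01,  1.77022747e+01,  9.36832059e+01, -4.78691274e-04,
        6.87383326e+01, -3.99485103e+00]), 'joint_vel': array([ 0.02126828, -0.14468326, -0.20125177,  0.10566145,  0.08241947,
       -0.01353587]), 'joint_efforts': array([-7.21794986e-04, -4.16407800e+01, -2.77644986e+01, -1.48822928e-04,
        4.01099212e-03, -1.60972326e-05]), 'position': array([ 0.15010169, -0.60592157,  0.2301238 ]), 'eef_rot': array([-1.79876457e+02, -8.18101569e-03,  1.39128195e+01]), 'wrist_force': array([0.09386874, 0.51663577, 0.00223535]), 'torque': array([-0.02143157,  0.00702519,  0.00876289]), 'gripper_force': 0.0, 'width': 1.0030228317890366}
```

View pics/scene0.png

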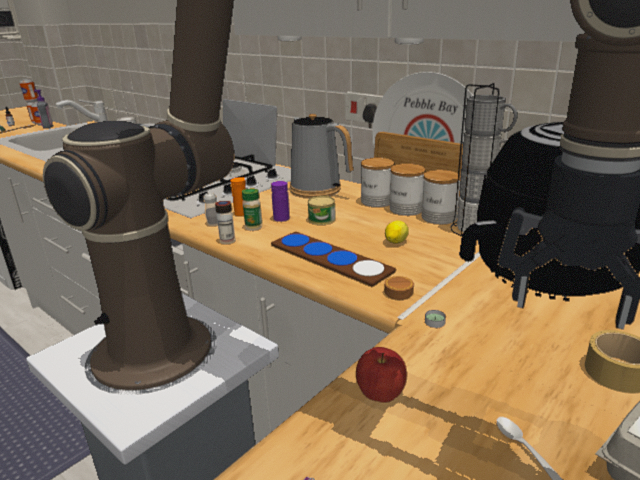

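View pics/top0.png

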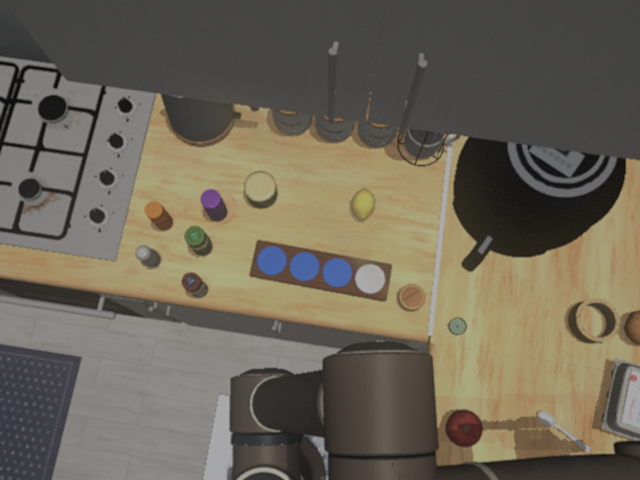

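Scene: green jar (252,210), dark jar (226,222), salt (211,208), candle stand (399,288), tea light (435,318); look-alikes are the orange jar (238,195) and the purple jar (280,200). Top: blue coasters at (272,261), (304,267), (337,272), and white at (370,278), rightmost. I'll confirm in an enlarged crop.

```bash
cat > h.py <<'E'
import numpy as np, cv2
from station import robot
def ray(n,uv):
    p=robot.camera_params(n); R=cv2.Rodrigues(np.array(p["rvec"]))[0]; t=np.array(p["tvec"]).ravel(); K=np.array(p["mtx"])
    x=np.array([(uv[0]-K[0,2])/K[0,0],(uv[1]-K[1,2])/K[1,1]])
    if n=="wrist":
        th=np.hypot(*x); d=np.r_[x/max(th,1e-9)*np.sin(th),np.cos(th)]
    else: d=np.r_[x,1]
    return -R.T@t, R.T@d
def at(n,uv,z):
    c,d=ray(n,uv); return c+d*(z-c[2])/d[2]
def shift(dst):
    "mm shift in tool axes from the present pose to a world point"
    from scipy.spatial.transform import Rotation as Ro
    s=robot.observe(); return Ro.from_euler("xyz",s["eef_rot"],degrees=True).inv().apply(np.array(dst)-s["position"])*1000
E
python3 - <<'E'
from h import *
a=cv2.imread("pics/top0.png")[175:345,125:475]
cv2.imwrite("pics/crop1.png",cv2.resize(a,None,fx=2.25,fy=2.25,interpolation=cv2.INTER_CUBIC))
for k,uv,z in [("b1",(272,261),.015),("b2",(304,267),.015),("b3",(337,272),.015),("w",(370,278),.015),("tea",(457,326),.015),("stand",(411,297),.024),("tin",(261,188),.058),("lemon",(363,204),.03)]:
    print(k,at("top",uv,z).round(3))
hsv=cv2.cvtColor(cv2.imread("pics/top0.png"),cv2.COLOR_BGR2HSV)
m=cv2.inRange(hsv,(105,120,60),(120,255,255)); 
n,_,s,c=cv2.connectedComponentsWithStats(m)
for i in range(1,n):
    if s[i,4]>300: print(c[i].round(1),s[i,4],at("top",c[i],.015).round(4))
E
```

```text
b1 [0.458 0.092 0.015]
b2 [0.455 0.018 0.015]
b3 [ 0.455 -0.059  0.015]
w [ 0.453 -0.135  0.015]
tea [ 0.374 -0.34   0.015]
stand [ 0.422 -0.231  0.024]
tin [0.614 0.141 0.058]
lemon [ 0.62  -0.095  0.03 ]
[271.6 260.2] 612 [0.4599 0.0936 0.015 ]
[304.  266.2] 623 [0.4572 0.0178 0.015 ]
[336.6 272.3] 619 [ 0.4545 -0.0578  0.015 ]
```

View pics/crop1.png

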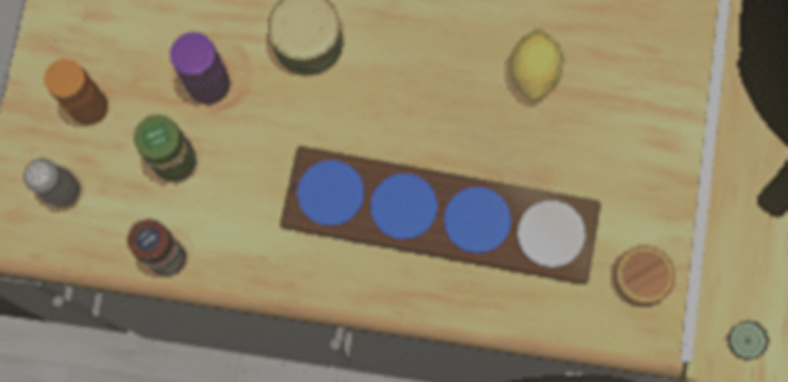

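Crop check: the green-lidded jar is at crop (158,136), beside the purple (193,52) one. The dark-lidded jar is at (150,241) and the orange-lidded one at (68,78). The ones beside the board with green and near-black lids fit the description. Salt (40,175), stand (644,275), tea light (748,340).

```bash
python3 - <<'E'
from h import *
for k,uv,z in [("green",(195.2,235.4),.106),("dark",(191.7,282.1),.105),("salt",(142.8,253),.088),("orange",(155,209.5),.105),("purple",(211,198.5),.106),("tea",(457.4,326.1),.015),("stand",(411.2,297),.024),("w",(369.9,278.4),.015)]:
    print(k,at("top",uv,z).round(4))
for k,uv,z in [("green",(251,190),.106),("dark",(224,204),.105),("salt",(209,195),.09),("tea",(435,315),.015),("stand",(399,283),.024)]:
    print(k,at("scene",uv,z).round(4))
print(shift([.422,-.232,.2]))
E
```

```text
green [0.4701 0.2562 0.106 ]
dark [0.3685 0.2432 0.105 ]
salt [0.4182 0.3657 0.088 ]
orange [0.5147 0.3554 0.105 ]
purple [0.5577 0.2387 0.106 ]
tea [ 0.3741 -0.3412  0.015 ]
stand [ 0.422  -0.2311  0.024 ]
w [ 0.4519 -0.1347  0.015 ]
green [0.4718 0.2556 0.106 ]
dark [0.3653 0.2348 0.105 ]
salt [0.4089 0.3527 0.09  ]
tea [ 0.3749 -0.3422  0.015 ]
stand [ 0.4202 -0.2346  0.024 ]
[ 353.82490405 -297.50931584   30.81589628]
```

Emit:
{"op": "move_arm", "data": {"steps": "354 -297 30 0 0 -1.33;354 -297 30 0 0 -1.33;354 -297 30 0 0 -1.33;354 -297 30 0 0 -1.33;354 -297 30 0 0 -1.33;354 -297 30 0 0 -1.33;354 -297 30 0 0 -1.33;354 -297 30 0 0 -1.33;354 -297 30 0 0 -1.33;354 -297 30 0 0 -1.33;354 -297 30 0 0 -1.33;354 -297 30 0 0 -1.33;354 -297 30 0 0 -1.33;354 -297 30 0 0 -1.33;354 -297 30 0 0 -1.33", "grip": 100}}

```text
clock: 1.6
position: [0.4219, -0.2344, 0.2013]
eef_rot: [-180.0, 0.0, 90.0]
wrist_force: [1.1, 0.2, 0.8]
width: 0.999
gripper_force: 0.0
```

```bash
python3 - <<'E'
from h import *
cv2.imwrite("pics/w1.png",robot.camera("wrist")); print(robot.camera_params("wrist"))
s=robot.observe(); print(s["clock"],s["position"],s["eef_rot"])
np.save("w1.npy",np.r_[robot.camera_params("wrist")["rvec"],robot.camera_params("wrist")["tvec"]])
E
```

```text
{'mtx': array([[371.64829954,   0.        , 321.33191973],
       [  0.        , 371.64829954, 235.92093044],
       [  0.        ,   0.        ,   1.        ]]), 'rvec': array([-2.83743935e+00,  5.85312747e-04, -4.95141349e-05]), 'tvec': array([-0.42117273, -0.25462221,  0.28127382])}
1.65 [ 0.42196487 -0.234201    0.20131367] [-1.79997472e+02  8.03447498e-03  9.00028280e+01]
```

View pics/w1.png

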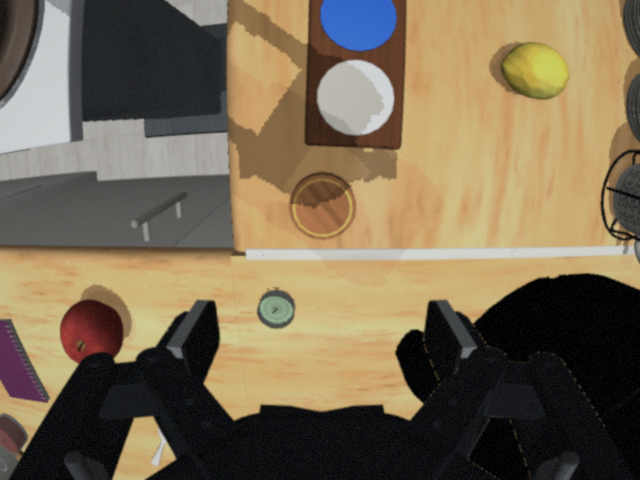

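Wrist view: stand top centred at (323,206), tea light (276,309), white coaster (356,97), worktop edge at column 232.

```bash
python3 - <<'E'
from h import *
for k,uv,z in [("stand",(322.5,206),.024),("tea",(276,309),.015),("w",(356,97.5),.015),("b3",(359,9),.015),("edge",(232,206),0.),("shut ref",(322,206),0)]:
    print(k,at("wrist",uv,z).round(4))
print(shift([.422,-.232,-.003]))
E
```

```text
stand [ 0.4221 -0.2318  0.024 ]
tea [ 0.3752 -0.3397  0.015 ]
w [ 0.4513 -0.136   0.015 ]
b3 [ 0.4542 -0.0539  0.015 ]
edge [ 0.3346 -0.2366  0.    ]
shut ref [ 0.4217 -0.2373  0.    ]
[2.22965229e+00 4.42585510e-02 2.04313354e+02]
```

Emit:
{"op": "move_arm", "data": {"steps": "2 0 50 0 0 0;2 0 100 0 0 0;2 0 150 0 0 0;2 0 180 0 0 0;2 0 195 0 0 0;2 0 202 0 0 0;2 0 202 0 0 0;2 0 202 0 0 0"}}

```text
clock: 2.45
position: [0.4233, -0.2321, 0.0001]
eef_rot: [179.9, 0.1, 90.1]
wrist_force: [0.5, 0.0, 0.5]
width: 0.997
gripper_force: 0.0
```

Emit:
{"op": "move_arm", "data": {"steps": "0 0 0 0 0 0;0 0 0 0 0 0;0 0 0 0 0 0;0 0 0 0 0 0;0 0 0 0 0 0;0 0 0 0 0 0;0 0 0 0 0 0;0 0 0 0 0 0", "grip": 45}}

```text
clock: 3.25
position: [0.4237, -0.2321, 0.0011]
eef_rot: [179.9, 0.1, 90.1]
wrist_force: [-0.6, 0.3, 6.9]
width: 0.679
gripper_force: 63.8
```

Emit:
{"op": "move_arm", "data": {"steps": "0 0 -30 0 0 0;0 0 -60 0 0 0;50 7 -60 0 0 0;100 14 -60 0 0 0;150 20 -60 0 0 0;200 27 -60 0 0 0;240 34 -60 0 0 0;250 34 -60 0 0 0;250 34 -60 0 0 0;250 34 -60 0 0 0"}}

```text
clock: 4.25
position: [0.4558, 0.0182, 0.0594]
eef_rot: [180.0, 0.0, 90.1]
wrist_force: [-0.1, -0.8, -1.1]
width: 0.677
gripper_force: 65.0
```

```bash
python3 - <<'E'
from h import *
cv2.imwrite("pics/w2.png",robot.camera("wrist"))
s=robot.observe(); print(s["clock"],s["position"],s["eef_rot"],s["width"],s["wrist_force"])
E
```

```text
4.3 [0.4558163  0.01774399 0.05937953] [-1.79998898e+02  2.73081262e-02  9.00717344e+01] 0.6764392187805618 [-0.59226234 -0.54499456 -0.5133584 ]
```

View pics/w2.png

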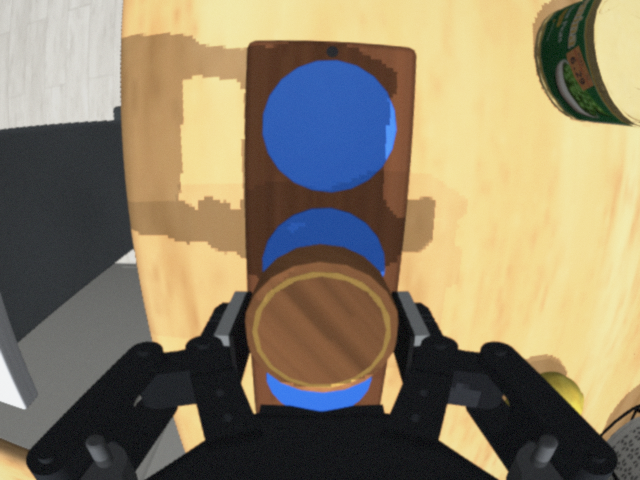

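Stand held level at (321,331), left blue coaster centre at (329,125), middle blue partly hidden under the stand.

```bash
python3 - <<'E'
from h import *
print(at("wrist",(321,330),.083).round(4), at("wrist",(329,125),.015).round(4))
im=cv2.imread("pics/w2.png"); hsv=cv2.cvtColor(im,cv2.COLOR_BGR2HSV); m=cv2.inRange(hsv,(100,120,60),(125,255,255)); 
n,l,s,c=cv2.connectedComponentsWithStats(m)
for i in range(1,n):
    if s[i,4]>300:
        print(s[i])
        p=np.array(cv2.findContours((l==i).astype(np.uint8),cv2.RETR_EXTERNAL,cv2.CHAIN_APPROX_NONE)[0][0])[:,0]
        w=np.array([at("wrist",q,.015)[:2] for q in p[::4]]); 
        print(cv2.minEnclosingCircle(w.astype(np.float32)))
E
```

```text
[0.4548 0.0185 0.083 ] [0.4587 0.092  0.015 ]
[  263    60   133   132 13827]
((0.45878100395202637, 0.0916847363114357), 0.03380715101957321)
[ 262  208  123   68 4087]
((0.4561351537704468, 0.017071671783924103), 0.03344342112541199)
[ 267  374  104   39 1855]
((0.45308804512023926, -0.06452953815460205), 0.03340733423829079)
```

Emit:
{"op": "move_arm", "data": {"steps": "-2 1 25 0 0 0;-2 1 38 0 0 0;-2 1 43 0 0 0;-2 1 45 0 0 0;-2 1 45 0 0 0;-2 1 45 0 0 0"}}

```text
clock: 4.9
position: [0.455, 0.0155, 0.0161]
eef_rot: [-179.7, 0.0, 90.1]
wrist_force: [-10.1, -2.3, 23.0]
width: 0.679
gripper_force: 67.5
```

Emit:
{"op": "move_arm", "data": {"steps": "0 0 0 0 0 0;0 0 0 0 0 0;0 0 0 0 0 0;0 0 0 0 0 0;0 0 0 0 0 0;0 0 -20 0 0 0;0 0 -50 0 0 0;0 0 -100 0 0 0;0 0 -130 0 0 0;0 0 -130 0 0 0;0 0 -130 0 0 0", "grip": 95}}

```text
clock: 6.0
position: [0.4573, 0.0168, 0.1448]
eef_rot: [179.9, 0.0, 90.1]
wrist_force: [-1.7, -0.4, -0.7]
width: 0.951
gripper_force: 0.0
```

```bash
python3 - <<'E'
from h import *
cv2.imwrite("pics/w3.png",robot.camera("wrist"))
s=robot.observe(); print(s["clock"],s["position"],s["eef_rot"],s["width"],s["wrist_force"])
print(shift([.375,-.3405,.15]))
E
```

```text
6.05 [0.45608119 0.01688792 0.14345335] [-1.79911361e+02 -6.60890374e-03  9.01201287e+01] 0.948239388881095 [ 0.01056325 -0.4400145  -1.07393484]
[-357.21638256  -81.8404171    -6.46125225]
```

View pics/w3.png

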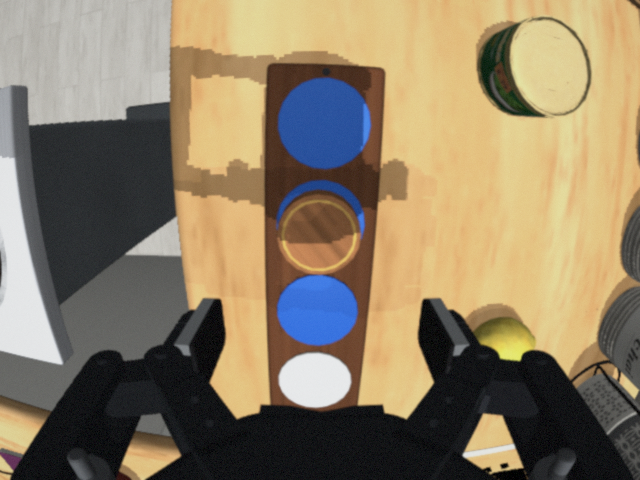

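Stand stands on the middle blue coaster, top centre at (319,236); coasters at (324,122), (317,311), white (314,380).

```bash
python3 - <<'E'
from h import *
print("stand",at("wrist",(319.5,236),.039).round(4))
for k,uv in [("b1",(324,122.5)),("b3",(317,311)),("w",(314.5,380))]: print(k,at("wrist",uv,.015).round(4))
E
```

```text
stand [0.4537 0.0144 0.039 ]
b1 [0.4568 0.0925 0.015 ]
b3 [ 0.4515 -0.0584  0.015 ]
w [ 0.4489 -0.1329  0.015 ]
```

Emit:
{"op": "move_arm", "data": {"steps": "-50 -12 -6 0 0 0;-100 -24 -6 0 0 0;-150 -36 -6 0 0 0;-200 -48 -6 0 0 0;-250 -60 -6 0 0 0;-300 -72 -6 0 0 0;-345 -81 -6 0 0 0;-358 -82 0 0 0 0;-358 -82 40 0 0 0;-358 -82 80 0 0 0;-358 -82 115 0 0 0;-358 -82 135 0 0 0;-358 -82 141 0 0 0;-358 -82 141 0 0 0;-358 -82 141 0 0 0", "grip": 70}}

```text
clock: 7.55
position: [0.3761, -0.3413, 0.0035]
eef_rot: [180.0, 0.0, 90.1]
wrist_force: [0.2, -0.7, 0.3]
width: 0.699
gripper_force: 0.0
```

Emit:
{"op": "move_arm", "data": {"steps": "0 0 0 0 0 0;0 0 0 0 0 0;0 0 0 0 0 0;0 0 0 0 0 0;0 0 0 0 0 0;0 0 0 0 0 0", "grip": 30}}

```text
clock: 8.15
position: [0.3768, -0.3424, 0.0051]
eef_rot: [179.9, 0.1, 90.1]
wrist_force: [-1.3, 0.9, 6.9]
width: 0.404
gripper_force: 59.6
```

Emit:
{"op": "move_arm", "data": {"steps": "0 0 -40 0 0 0;0 0 -80 0 0 0;50 12 -100 0 0 0;100 24 -100 0 0 0;150 36 -100 0 0 0;200 46 -100 0 0 0;250 56 -100 0 0 0;300 66 -100 0 0 0;340 76 -100 0 0 0;357 79 -100 0 0 0;357 79 -100 0 0 0;357 79 -100 0 0 0"}}

```text
clock: 9.35
position: [0.4539, 0.0158, 0.1036]
eef_rot: [180.0, 0.0, 90.2]
wrist_force: [-0.1, -0.4, -0.4]
width: 0.409
gripper_force: 60.1
```

```bash
python3 - <<'E'
from h import *
cv2.imwrite("pics/w4.png",robot.camera("wrist"))
s=robot.observe(); print(s["clock"],s["position"],s["eef_rot"],s["width"],s["wrist_force"])
E
```

```text
9.4 [0.4538048  0.0152023  0.10348613] [1.79985890e+02 2.89919207e-02 9.01215554e+01] 0.40944543946965783 [-0.53601878 -0.41883276  0.16826255]
```

View pics/w4.png

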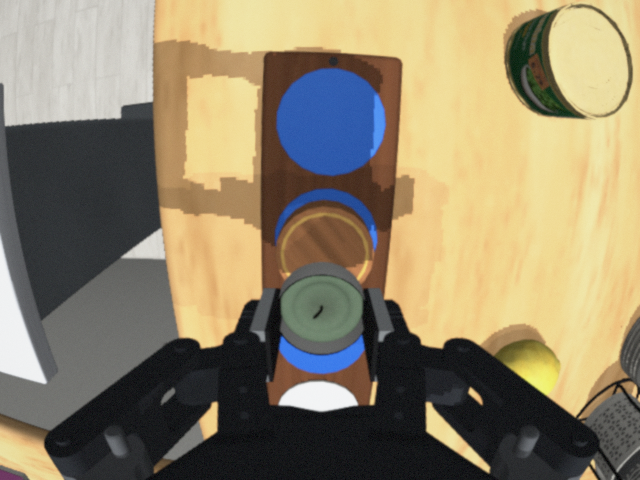

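Tea light held level at (321,308); stand's ring centred near (325,258) below it.

```bash
python3 - <<'E'
from h import *
print("stand",at("wrist",(325.5,257.5),.039).round(4),"tea",at("wrist",(321.5,309),.114).round(4),"b1",at("wrist",(330.5,121.5),.015).round(4))
E
```

```text
stand [0.4554 0.0118 0.039 ] tea [0.453  0.0179 0.114 ] b1 [0.4584 0.0914 0.015 ]
```

Emit:
{"op": "move_arm", "data": {"steps": "-3 2 30 0 0 0;-3 2 48 0 0 0;-3 2 56 0 0 0;-3 2 59 0 0 0;-3 2 59 0 0 0;-3 2 59 0 0 0"}}

```text
clock: 10.0
position: [0.4568, 0.0121, 0.0449]
eef_rot: [179.9, 0.0, 90.0]
wrist_force: [0.3, -0.4, 0.3]
width: 0.404
gripper_force: 60.1
```

Emit:
{"op": "move_arm", "data": {"steps": "0 0 0 0 0 0;0 0 0 0 0 0;0 0 0 0 0 0;0 0 0 0 0 0;0 0 -20 0 0 0;0 0 -60 0 0 0;0 0 -100 0 0 0;0 0 -120 0 0 0;0 0 -120 0 0 0;0 0 -120 0 0 0", "grip": 65}}

```text
clock: 11.0
position: [0.4558, 0.0128, 0.1642]
eef_rot: [180.0, 0.0, 90.1]
wrist_force: [0.3, 0.2, -0.1]
width: 0.65
gripper_force: 0.0
```

```bash
python3 - <<'E'
from h import *
im=robot.camera("wrist"); cv2.imwrite("pics/w5.png",im)
s=robot.observe(); print(s["clock"],s["position"],s["eef_rot"],s["width"],s["wrist_force"])
cv2.imwrite("pics/w5c.png",cv2.resize(im[140:400,200:460],None,fx=2.2,fy=2.2))
E
```

```text
11.05 [0.45491382 0.01291026 0.16320926] [-1.79885199e+02 -9.20763473e-03  9.01199185e+01] 0.6516067424816774 [-0.92318425  0.19228925  0.13114997]
```

View pics/w5c.png

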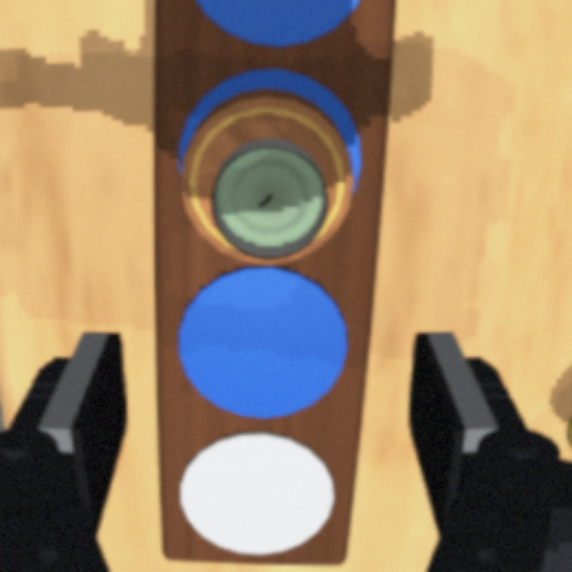

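Tea light on the stand at crop (270,199), stand outline centred at about (268,179).

```bash
python3 - <<'E'
from h import *
f=lambda u,v:(200+u/2.2,140+v/2.2)
print("cam",ray("wrist",(320,240))[0])
for k,uv,z in [("tea",(270,196),.054),("stand",(268,179),.039),("ringtop",(270,108),.039),("ringL",(190,190),.039),("ringR",(353,190),.039),("ringbot",(268,262),.039),("b3",(263,342),.015),("w",(257,494),.015),("standtopedge",(268,93),.036)]:
    print(k,at("wrist",f(*uv),z).round(4))
E
```

```text
cam [0.45414715 0.08820878 0.30657116]
tea [0.4548 0.0141 0.054 ]
stand [0.4541 0.0157 0.039 ]
ringtop [0.4547 0.0401 0.039 ]
ringL [0.4275 0.0118 0.039 ]
ringR [0.4832 0.0119 0.039 ]
ringbot [ 0.4542 -0.0144  0.039 ]
b3 [ 0.4523 -0.0577  0.015 ]
w [ 0.4496 -0.1335  0.015 ]
standtopedge [0.4541 0.0447 0.036 ]
```

Emit:
{"op": "move_arm", "data": {"steps": "50 -7 -50 0 0 0;100 -14 -70 0 0 0;150 -21 -70 0 0 0;200 -28 -70 0 0 0;230 -34 -70 0 0 0;230 -34 -70 0 0 0;230 -34 -70 0 0 0", "grip": 85}}

```text
clock: 11.75
position: [0.4199, 0.2433, 0.2321]
eef_rot: [-179.8, 0.1, 90.3]
wrist_force: [-0.7, 0.6, 1.1]
width: 0.85
gripper_force: 0.0
```

```bash
python3 - <<'E'
from h import *
im=robot.camera("wrist"); cv2.imwrite("pics/w6.png",im)
p=robot.camera_params("wrist"); print(p["rvec"],p["tvec"])
s=robot.observe(); print(s["clock"],s["position"],s["eef_rot"],s["width"],s["wrist_force"])
E
```

```text
[-2.83513132 -0.00530322  0.00411483] [-0.41935199  0.18807912  0.45477782]
11.8 [0.42028415 0.24219216 0.23227896] [-1.79800883e+02  1.39344386e-01  9.02085969e+01] 0.8507644593146558 [ 0.95063654 -0.45856924 -0.65082418]
```

View pics/w6.png

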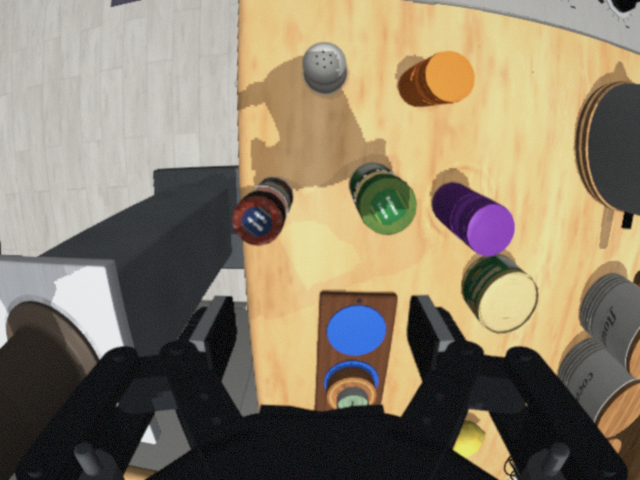

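Wrist view: salt top (324,61), green lid (387,206), dark lid (259,223); orange (450,78) and purple (488,229) are the ones to leave.

```bash
python3 - <<'E'
from h import *
for k,uv,z in [("salt",(324,60),.088),("saltbody",(326,72),.04),("green",(387,206),.106),("dark",(259,223),.105),("gbase",(369,178),0.0),("dbase",(279,191),0.)]:
    print(k,at("wrist",uv,z).round(4))
print(shift([.418,.365,.15]))
E
```

```text
salt [0.4205 0.3663 0.088 ]
saltbody [0.4224 0.3633 0.04  ]
green [0.4682 0.2564 0.106 ]
dark [0.3714 0.2424 0.105 ]
gbase [0.4673 0.2614 0.    ]
dbase [0.375  0.2474 0.    ]
[123.01508166  -1.5521133   81.98591264]
```

Emit:
{"op": "move_arm", "data": {"steps": "50 0 0 0 0 0;100 0 0 0 0 0;124 0 30 0 0 0;124 0 80 0 0 0;124 0 130 0 0 0;124 0 175 0 0 0;124 0 195 0 0 0;124 0 203 0 0 0;124 0 203 0 0 0;124 0 203 0 0 0"}}

```text
clock: 12.8
position: [0.4227, 0.3666, 0.0324]
eef_rot: [179.9, -0.1, 90.0]
wrist_force: [-0.8, -0.4, 0.0]
width: 0.848
gripper_force: 0.0
```

Emit:
{"op": "move_arm", "data": {"steps": "0 0 0 0 0 0;0 0 0 0 0 0;0 0 0 0 0 0;0 0 0 0 0 0;0 0 0 0 0 0;0 0 0 0 0 0", "grip": 35}}

```text
clock: 13.4
position: [0.4223, 0.3676, 0.0335]
eef_rot: [179.9, -0.1, 90.1]
wrist_force: [-1.8, -0.6, 5.9]
width: 0.434
gripper_force: 59.1
```

Emit:
{"op": "move_arm", "data": {"steps": "0 0 -40 0 0 0;0 0 -90 0 0 0;0 0 -140 0 0 0;-50 3 -140 0 0 0;-100 6 -140 0 0 0;-150 9 -140 0 0 0;-200 12 -140 0 0 0;-250 15 -140 0 0 0;-300 18 -140 0 0 0;-350 21 -140 0 0 0;-400 24 -140 0 0 0;-450 27 -140 0 0 0;-490 29 -140 0 0 0;-501 29 -140 0 0 0;-501 29 -140 0 0 0;-501 29 -140 0 0 0;-501 29 -80 0 0 0;-501 29 -80 0 0 0;-501 29 -80 0 0 0"}}

```text
clock: 15.3
position: [0.4487, -0.1317, 0.1091]
eef_rot: [-179.6, -0.2, 90.2]
wrist_force: [0.8, 0.2, -1.2]
width: 0.436
gripper_force: 60.2
```

```bash
python3 - <<'E'
from h import *
im=robot.camera("wrist"); sc=robot.camera("scene")
s=robot.observe(); print(s["clock"],s["position"],s["eef_rot"],s["width"],s["wrist_force"])
a=cv2.resize(sc[200:330,280:450],None,fx=2.1,fy=2.1); o=np.zeros((480,420+a.shape[1],3),np.uint8)
o[:,:420]=im[:,110:530]; o[:a.shape[0],420:]=a
cv2.imwrite("pics/w7.png",o)
E
```

```text
15.4 [ 0.45185517 -0.1333802   0.11198684] [1.79965102e+02 4.88294891e-03 9.02166988e+01] 0.4317480980419497 [-0.04299533 -0.77757342 -0.35611691]
```

View pics/w7.png

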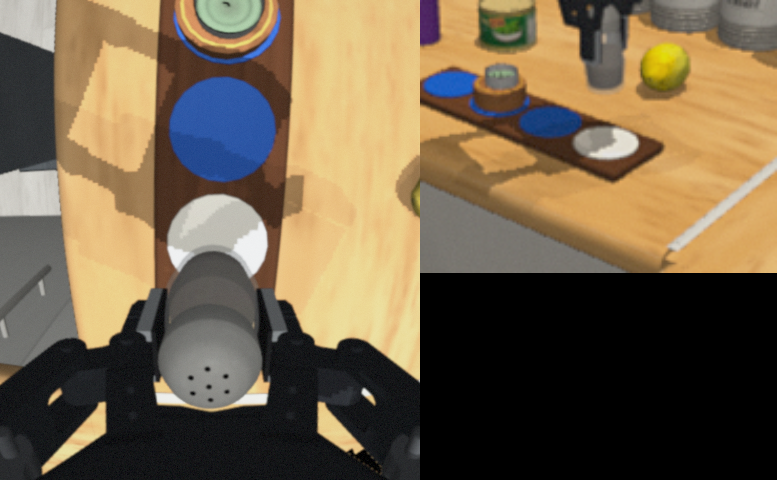

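Salt is held upright: dome centre at about (321,365), base's far edge at (320,250). White coaster centre (328,240).

```bash
python3 - <<'E'
from h import *
for k,uv,z in [("dome r edge top",(321,372),.162),("holes",(318,384),.168),("base far edge (y-22mm)",(320,250),.0785),("w",(327.5,242),.015),("b3",(332.5,129.5),.015)]:
    print(k,at("wrist",uv,z).round(4))
E
```

```text
dome r edge top [ 0.4508 -0.132   0.162 ]
holes [ 0.4499 -0.132   0.168 ]
base far edge (y-22mm) [ 0.4502 -0.121   0.0785]
w [ 0.4552 -0.1378  0.015 ]
b3 [ 0.4579 -0.0623  0.015 ]
```

Emit:
{"op": "move_arm", "data": {"steps": "-3 2 30 0 0 0;-3 2 50 0 0 0;-3 2 60 0 0 0;-3 2 64 0 0 0;-3 2 65 0 0 0;-3 2 65 0 0 0"}}

```text
clock: 16.0
position: [0.4537, -0.1374, 0.0485]
eef_rot: [-180.0, 0.0, 90.1]
wrist_force: [-4.3, 0.3, 7.1]
width: 0.432
gripper_force: 61.6
```

Emit:
{"op": "move_arm", "data": {"steps": "0 0 0 0 0 0;0 0 0 0 0 0;0 0 0 0 0 0;0 0 0 0 0 0;0 0 0 0 0 0;0 0 -20 0 0 0;0 0 -60 0 0 0;0 0 -110 0 0 0;0 0 -140 0 0 0;0 0 -140 0 0 0;0 0 -140 0 0 0", "grip": 75}}

```text
clock: 17.1
position: [0.4536, -0.1373, 0.1868]
eef_rot: [179.9, 0.0, 90.1]
wrist_force: [0.2, -0.0, -0.4]
width: 0.745
gripper_force: 0.0
```

```bash
python3 - <<'E'
from h import *
im=robot.camera("wrist"); sc=robot.camera("scene")
s=robot.observe(); print(s["clock"],s["position"],s["eef_rot"],s["width"],s["wrist_force"])
a=cv2.resize(sc[200:330,280:450],None,fx=2.1,fy=2.1); o=np.zeros((480,420+a.shape[1],3),np.uint8)
o[:,:420]=im[:,110:530]; o[:a.shape[0],420:]=a
cv2.imwrite("pics/w8.png",o)
E
```

```text
17.2 [ 0.45186958 -0.1366582   0.18459697] [-1.79820923e+02 -7.55857206e-02  9.01125782e+01] 0.7527899022360434 [-0.13889645  0.88544443 -0.11518615]
```

View pics/w8.png

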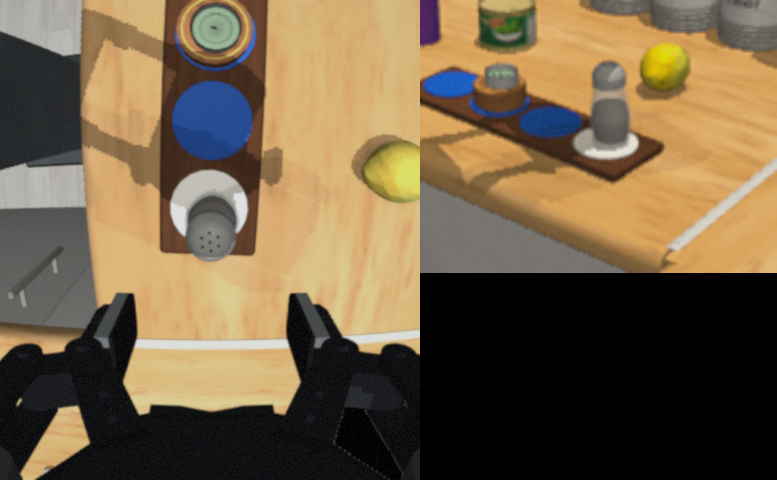

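Salt stands upright on the white coaster: dome (320,236), coaster (319,208), left coaster (322,121). Tea light is still seated at about (323,28).

```bash
python3 - <<'E'
from h import *
for k,uv,z in [("dome",(320.5,236),.1),("w",(319,208.5),.015),("b3",(322,120.5),.015),("tea",(325,28),.054),("b2?",(325,28),.015)]:
    print(k,at("wrist",uv,z).round(4))
print("scene w",at("scene",(280+(606-420)/2.1,200+143/2.1),.015),"salt base near edge",at("scene",(280+(611-420)/2.1,200+150/2.1),.015),"top",at("scene",(280+(609-420)/2.1,200+76/2.1),.093))
print(shift([.3705,.243,.185]),shift([.3705,.243,.05]))
E
```

```text
dome [ 0.4501 -0.1328  0.1   ]
w [ 0.4484 -0.1345  0.015 ]
b3 [ 0.4508 -0.0591  0.015 ]
tea [0.4529 0.0104 0.054 ]
b2? [0.4532 0.0207 0.015 ]
scene w [ 0.44783011 -0.13905876  0.015     ] salt base near edge [ 0.43873321 -0.15194951  0.015     ] top [ 0.44674484 -0.14289587  0.093     ]
[ 3.79817546e+02 -8.06227507e+01  3.50018156e-01] [379.63945158 -80.20081256 135.3492413 ]
```

Emit:
{"op": "move_arm", "data": {"steps": "50 -10 0 0 0 0;100 -20 0 0 0 0;150 -32 0 0 0 0;200 -44 0 0 0 0;250 -54 0 0 0 0;300 -64 0 0 0 0;350 -74 0 0 0 0;380 -81 0 0 0 0;380 -81 20 0 0 0;380 -81 65 0 0 0;380 -81 110 0 0 0;380 -81 130 0 0 0;380 -81 135 0 0 0;380 -81 135 0 0 0;380 -81 135 0 0 0"}}

```text
clock: 18.7
position: [0.3721, 0.2429, 0.0518]
eef_rot: [180.0, -0.0, 90.1]
wrist_force: [1.3, 0.0, 0.1]
width: 0.751
gripper_force: 0.0
```

Emit:
{"op": "move_arm", "data": {"steps": "0 0 0 0 0 0;0 0 0 0 0 0;0 0 0 0 0 0;0 0 0 0 0 0;0 0 0 0 0 0;0 0 0 0 0 0", "grip": 30}}

```text
clock: 19.3
position: [0.3726, 0.2432, 0.0527]
eef_rot: [179.9, -0.1, 90.1]
wrist_force: [-1.6, -0.3, 6.0]
width: 0.463
gripper_force: 59.6
```

Emit:
{"op": "move_arm", "data": {"steps": "0 0 -45 0 0 0;0 0 -90 0 0 0;0 0 -130 0 0 0;-50 14 -130 0 0 0;-100 28 -130 0 0 0;-150 42 -130 0 0 0;-200 56 -130 0 0 0;-250 70 -130 0 0 0;-290 80 -130 0 0 0;-302 81 -130 0 0 0;-302 81 -130 0 0 0;-302 81 -90 0 0 0;-302 81 -60 0 0 0;-302 81 -60 0 0 0;-302 81 -60 0 0 0;-302 81 -60 0 0 0"}}

```text
clock: 20.9
position: [0.4545, -0.0587, 0.1129]
eef_rot: [179.8, 0.0, 90.2]
wrist_force: [0.6, -0.3, 0.0]
width: 0.467
gripper_force: 60.6
```

```bash
python3 - <<'E'
from h import *
im=robot.camera("wrist"); sc=robot.camera("scene")
s=robot.observe(); print(s["clock"],s["position"],s["eef_rot"],s["width"],s["wrist_force"])
a=cv2.resize(sc[200:330,280:450],None,fx=2.1,fy=2.1); o=np.zeros((480,420+a.shape[1],3),np.uint8)
o[:,:420]=im[:,110:530]; o[:a.shape[0],420:]=a
cv2.imwrite("pics/w9.png",o)
E
```

```text
21.0 [ 0.4547697  -0.05906933  0.11314397] [1.79783803e+02 4.38038448e-02 9.01618219e+01] 0.46322376513900715 [-0.77482153 -0.62214362 -1.38790998]
```

View pics/w9.png

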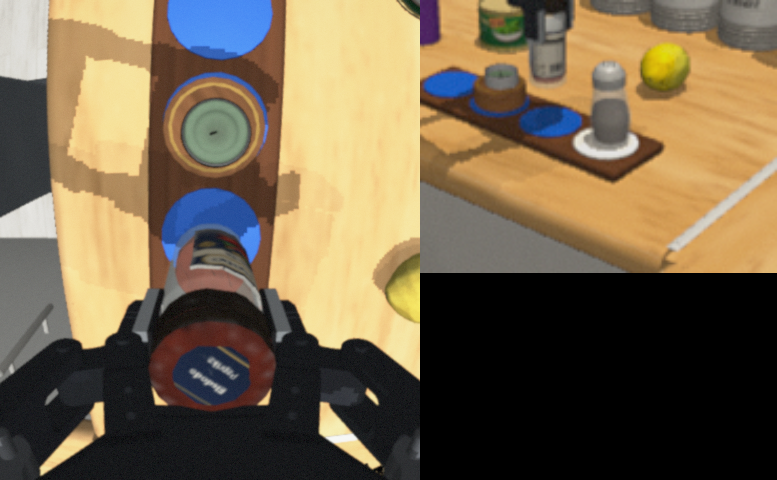

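Dark jar held upright, lid centre (322,370); right blue coaster centred at (321,236). Stand and tea light remain concentric at (325,130).

```bash
python3 - <<'E'
from h import *
for k,uv,z in [("lid",(322,370),.166),("b3",(321,236),.015),("stand",(325,123),.039),("tea",(326,131),.054)]:
    print(k,at("wrist",uv,z).round(4))
E
```

```text
lid [ 0.4538 -0.0546  0.166 ]
b3 [ 0.454  -0.0596  0.015 ]
stand [0.4561 0.0162 0.039 ]
tea [0.4564 0.0118 0.054 ]
```

Emit:
{"op": "move_arm", "data": {"steps": "-2 0 20 0 0 0;-2 0 35 0 0 0;-2 0 42 0 0 0;-2 0 45 0 0 0;-2 0 45 0 0 0;-2 0 45 0 0 0"}}

```text
clock: 21.6
position: [0.4537, -0.0613, 0.0677]
eef_rot: [180.0, 0.0, 90.1]
wrist_force: [-3.2, 0.8, 7.1]
width: 0.462
gripper_force: 61.1
```

Emit:
{"op": "move_arm", "data": {"steps": "0 0 0 0 0 0;0 0 0 0 0 0;0 0 0 0 0 0;0 0 0 0 0 0;0 0 0 0 0 0;0 0 -20 0 0 0;0 0 -60 0 0 0;0 0 -110 0 0 0;0 0 -130 0 0 0;0 0 -130 0 0 0;0 0 -130 0 0 0", "grip": 75}}

```text
clock: 22.7
position: [0.453, -0.0612, 0.1962]
eef_rot: [180.0, 0.0, 90.1]
wrist_force: [-0.1, -0.0, -0.7]
width: 0.75
gripper_force: 0.0
```

```bash
python3 - <<'E'
from h import *
s=robot.observe(); print(s["clock"],s["position"],shift([.469,.2565,.195]),shift([.469,.2565,.05]))
E
```

```text
22.7 [ 0.45296052 -0.06118828  0.1962283 ] [317.65543208  16.67833203   1.21509018] [317.66441653  16.62201779 146.21507897]
```

Emit:
{"op": "move_arm", "data": {"steps": "50 3 0 0 0 0;100 6 0 0 0 0;150 9 0 0 0 0;200 12 0 0 0 0;250 14 0 0 0 0;300 16 0 0 0 0;318 16 0 0 0 0;318 16 0 0 0 0;318 16 40 0 0 0;318 16 85 0 0 0;318 16 125 0 0 0;318 16 141 0 0 0;318 16 146 0 0 0;318 16 146 0 0 0;318 16 146 0 0 0"}}

```text
clock: 24.2
position: [0.4693, 0.2566, 0.051]
eef_rot: [179.9, -0.0, 90.1]
wrist_force: [0.4, 0.3, 0.1]
width: 0.751
gripper_force: 0.0
```

Emit:
{"op": "move_arm", "data": {"steps": "0 0 0 0 0 0;0 0 0 0 0 0;0 0 0 0 0 0;0 0 0 0 0 0;0 0 0 0 0 0;0 0 0 0 0 0", "grip": 35}}

```text
clock: 24.8
position: [0.47, 0.2574, 0.0521]
eef_rot: [179.8, -0.1, 90.1]
wrist_force: [0.0, -0.5, 6.3]
width: 0.515
gripper_force: 61.8
```

Emit:
{"op": "move_arm", "data": {"steps": "0 0 -45 0 0 0;0 0 -90 0 0 0;0 0 -110 0 0 0;-50 -4 -110 0 0 0;-100 -8 -110 0 0 0;-150 -11 -110 0 0 0;-164 -11 -110 0 0 0;-164 -11 -110 0 0 0;-164 -11 -70 0 0 0;-164 -11 -60 0 0 0;-164 -11 -60 0 0 0;-164 -11 -60 0 0 0"}}

```text
clock: 26.0
position: [0.4579, 0.0935, 0.1105]
eef_rot: [-180.0, -0.0, 90.2]
wrist_force: [0.2, 0.1, -1.9]
width: 0.521
gripper_force: 61.8
```

```bash
python3 - <<'E'
from h import *
im=robot.camera("wrist"); sc=robot.camera("scene")
s=robot.observe(); print(s["clock"],s["position"],s["eef_rot"],s["width"],s["wrist_force"])
a=cv2.resize(sc[200:330,280:450],None,fx=2.1,fy=2.1); o=np.zeros((480,420+a.shape[1],3),np.uint8)
o[:,:420]=im[:,110:530]; o[:a.shape[0],420:]=a
cv2.imwrite("pics/w10.png",o)
E
```

```text
26.1 [0.45895639 0.09345557 0.11145489] [ 1.79870525e+02 -1.88370473e-02  9.01674427e+01] 0.5138139607005474 [ 0.11678512  0.19483863 -0.70662469]
```

View pics/w10.png

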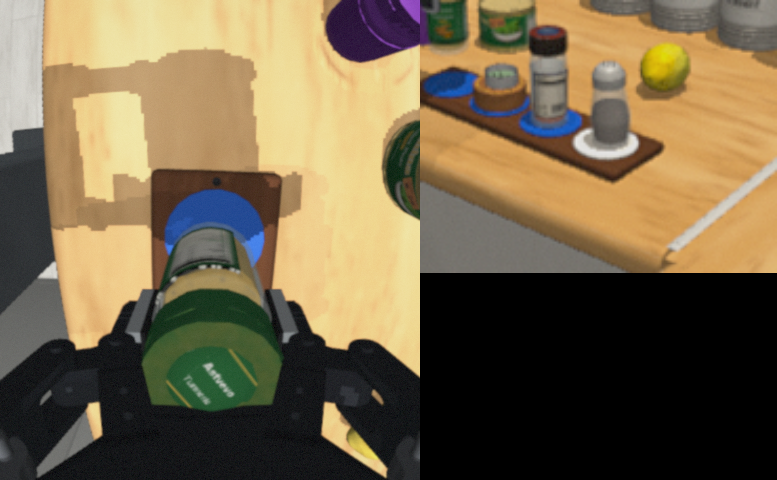

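Green jar held upright, lid about (322,372); left blue coaster centred at (324,239). The scene inset shows the dark jar and salt upright on their coasters.

```bash
python3 - <<'E'
from h import *
for k,uv,z in [("lid",(322,372),.166),("base far edge",(319,229),.0605),("b1",(324.5,239),.015)]:
    print(k,at("wrist",uv,z).round(4))
E
```

```text
lid [0.4581 0.0984 0.166 ]
base far edge [0.4568 0.1118 0.0605]
b1 [0.4604 0.0914 0.015 ]
```

Emit:
{"op": "move_arm", "data": {"steps": "-2 0 20 0 0 0;-2 0 35 0 0 0;-2 0 42 0 0 0;-2 0 45 0 0 0;-2 0 45 0 0 0;-2 0 45 0 0 0"}}

```text
clock: 26.7
position: [0.4582, 0.091, 0.0672]
eef_rot: [-180.0, 0.0, 90.1]
wrist_force: [-2.7, -0.5, 7.3]
width: 0.515
gripper_force: 62.8
```

Placed within a few mm; release, retreat and check from above.

Emit:
{"op": "move_arm", "data": {"steps": "0 0 0 0 0 0;0 0 0 0 0 0;0 0 0 0 0 0;0 0 0 0 0 0;0 0 0 0 0 0;0 0 -20 0 0 0;0 0 -60 0 0 0;0 0 -110 0 0 0;-50 0 -160 0 0 0;-100 -30 -180 0 0 0;-130 -60 -180 0 0 0;-130 -100 -180 0 0 0;-130 -100 -180 0 0 0;-130 -100 -180 0 0 0", "grip": 75}}

```text
clock: 28.1
position: [0.3574, -0.0398, 0.2454]
eef_rot: [179.9, 0.0, 90.0]
wrist_force: [0.1, 0.0, -0.0]
width: 0.755
gripper_force: 0.0
```

```bash
python3 - <<'E'
from h import *
im=robot.camera("wrist"); sc=robot.camera("scene")
s=robot.observe(); print(s["clock"],s["position"],s["eef_rot"],s["width"],s["wrist_force"])
a=cv2.resize(sc[200:330,260:430],None,fx=2.1,fy=2.1); o=np.zeros((480,420+a.shape[1],3),np.uint8)
o[:,:420]=im[:,110:530]; o[:a.shape[0],420:]=a
cv2.imwrite("pics/w11.png",o)
E
```

```text
28.2 [ 0.35898954 -0.03936946  0.24558734] [1.79907072e+02 1.39509336e-04 9.01112092e+01] 0.7475457799782701 [ 0.19638023 -0.77083203 -0.45474202]
```

View pics/w11.png

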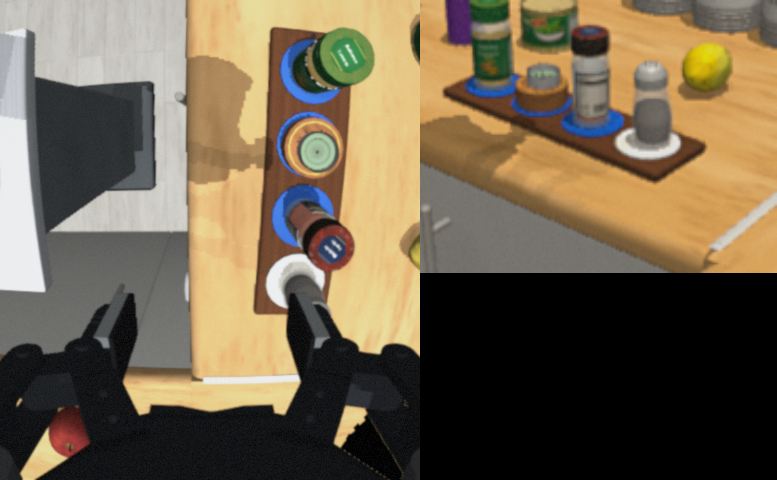

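Everything stands upright: green lid (456,57), dark lid (439,246), tea light (427,152), stand ring (422,149), all over their coasters.

```bash
python3 - <<'E'
from h import *
for k,uv,z in [("glid",(457,56),.121),("b1",(423,71),.015),("dlid",(440,246),.120),("b3",(413,216),.015),("tea",(427,152),.054),("stand",(422.5,148),.039),("b2",(418.5,145),.015)]:
    print(k,at("wrist",uv,z).round(4))
s=lambda x,y:(260+(x-420)/2.1,200+y/2.1)
for k,uv,z in [("s tea",s(544,70),.054),("s stand",s(542,83),.039),("s dlid",s(590,33),.12),("s glid",s(490,3),.121),("s b3",s(593,120),.015),("s w",s(648,142),.015)]:
    print(k,at("scene",uv,z).round(4))
E
```

```text
glid [0.4581 0.0909 0.121 ]
b1 [0.4608 0.0929 0.015 ]
dlid [ 0.4525 -0.0567  0.12  ]
b3 [ 0.4557 -0.0592  0.015 ]
tea [0.4557 0.0119 0.054 ]
stand [0.4553 0.0145 0.039 ]
b2 [0.4576 0.016  0.015 ]
s tea [0.4574 0.0106 0.054 ]
s stand [0.4542 0.0114 0.039 ]
s dlid [ 0.4478 -0.0641  0.12  ]
s glid [0.4481 0.0795 0.121 ]
s b3 [ 0.4542 -0.061   0.015 ]
s w [ 0.4496 -0.1378  0.015 ]
```

All offsets are within about 5 mm, so I'm handing in.

```bash
python3 -c "
from station import robot
print(robot.close_job())"
```

```text
the job is handed in; nothing more can be done
None
```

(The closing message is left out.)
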